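# Serve the chocolate: seat the dish in its carrier and offer it handle first

### The arm

A 7-joint arm with a two-finger parallel gripper is mounted at the origin on the work surface; the furniture and walls round the work are solid. World frame = base frame: x ahead of the robot, y to its left, z up, the work surface at z = 0. Lengths are in m, angles in rad, forces in N, time in s.
With the tool pointing down it reaches from about 0.4 to 0.875 m from the base axis. Payload 6.5 kg.
Tool frame: the origin (TCP) lies at the very end of the fingers, on their centre line; the grasp point (between the pads) lies 19 mm behind it (ctrl.grip_point_offset is the distance from the TCP to the grasp point, in m); z points along the fingers, y is the line along which they close (so a half turn about z gives the same grasp; the last joint's range is limited). The gripper opens to 85 mm and grips with 20 to 120 N. Pads are 22 mm wide; open, the fingers measure 114 mm over their backs; the gripper's body (76 mm by 85 mm) begins 54 mm behind the grasp point. The pads swing forward as they close: fully open they stand 13 mm farther back than shut.
Start: joints at [-1.385, 0.536, -0.004, 1.538, 0.003, 1.067, -0.071], TCP at [0.162, 0.629, 0.231] pointing down, gripper open.
Joint ranges: [-2.7, 2.7], [-0.37, 2.16], [-1.27, 1.26], [0.24, 2.4], [-1.31, 4.45], [0.19, 1.91], [-2.76, 2.76]. Speed limits (rad/s): [2.39, 2.39, 3.14, 3.14, 3.14, 3.14, 3.14].

### API

Orientations are given as a rotation vector (axis times angle).
In Python, from plant import ctrl gives the robot as it stands. The module is installed in compiled form; this text tells all that it offers.
- The arm moves only by the shell command python3 -m pendant [FORCE], which reads ROWS from standard input. ROWS is a JSON list of rows, 1 to 5 of them, each of 7 numbers: a rotation vector rx, ry, rz in shares of 2 pi rad (1.0 is 2 pi rad), then dx, dy, dz in fractions of the full range, 1 being 0.6 m, then the finger opening in m; each row shifts and turns the commanded pose from where the row before left it, along the tool's axes as they then stand; what a row does not reach is not made up. A row lasts 1/8 s, in which the tool goes at most 0.0625 m and 0.188 rad, less where a joint would pass 70% of its speed; a pose out of reach is approached as far as the arm can. The fingers move at their own pace and stop on an object; FORCE is the grip in N (left out, the last holds). Time passes only in rows, so rows that do not move let the fingers close. It prints the time, the measured TCP pose, the force, the opening and the grip force at its end. A shift or turn number past 1, either way, is cut back to 1. Input that does not fit is refused with a message, and nothing moves.
- ctrl.get_obs(): the state, without advancing time (a new reading comes with each control period).
- ctrl.read_camera(name): name is "side" or "top"; returns a dict with "image" (384x512x3 uint8, red, green, blue), "camera_matrix" (3x3 intrinsics, pixels), "k1" (the pictures are not rectified: a ray, as slopes to the right and down, at radius r is drawn at 1 + k1 r^2 times it, then the intrinsics apply), "R" (3x3) and "t" (3): a world point X has camera coordinates R X + t. Camera axes: x right, y down, z forward; pixel columns grow to the right and rows downward; lengths in m; the calibration is good to about 2 mm. A picture is of the moment at which its call begins. There is no depth.
- ctrl.sign_off(): hands the job in; it is judged then, once.
The state is a dict: "t": time; "joints": joint angles; "dq": joint speeds; "tau": joint torques, N m; "eef_pos": TCP position; "ee_rot": TCP orientation; "force": force on the tool from outside, world axes, zero at the start; "moment": the same for the moment, N m; "finger_gap": finger opening in m; "grasp_force": force on a finger pad.
Only numpy, scipy, OpenCV 4.12 (cv2) and the standard library are available. Lean on these libraries where they do the work, as an engineer would, in place of code of your own. Each camera call takes 0.05 s, during which the arm holds its last target. There are 200 camera calls.

### The job

Pick up the small blue dish with the round chocolate in it and seat it flat and square in the pocket of the wooden carrier, then lift the carrier level by one of its two handles and, in the air, turn it a quarter turn so that the free handle points straight out over the worktop's long edge, square to it, as if offering it to someone standing on the kitchen floor. Keep the chocolate in the middle of the dish all the way without touching it, and leave the honey jar and the food tin alone. Finish holding: keep the carrier level and still over the worktop, at least 10 cm above it, without putting it down or letting go.

Things in the scene. Friction and masses are not known exactly. Their poses are not given: they have to be found in the camera images.
- dish: Blue dish, 64 (its x) by 100 (y) by 30 mm high, about 150 g; upright sides, 4 mm walls, foot tapering in 3 mm over the lowest 5 mm. Dished hollow (80 mm radius), lowest in the middle, 8 mm above the underside; level within 5 degrees it keeps a ball there. Origin: centre of underside, z up; half a turn is the same. Grip across the 64 mm by the upper 16 mm, so that fingers clear the carrier's rim.
- dish_centre (a point): The point in the dish where the chocolate's centre rests when centred: on the dish's axis, 19.5 mm above its underside.
- chocolate: Dark brown ball, 24 mm across, 12 g, hard, rolls freely; lies in the dish from the start. Origin: on its surface, so it moves about as the ball rolls; use chocolate_center.
- chocolate_center (a point): Centre of the chocolate ball.
- carrier: Loose carrier of brown wood, about 170 g: block 88 (x) by 124 (y) mm with a pocket in its top and a flat handle at each end along x; four 8 mm rubber feet; block and handles lie 8 to 24 mm above its underside. Origin: under its middle, at the feet's underside; x along the handles, z up. Both ends alike. At the start the handles lie roughly along the worktop's long edge.
- pocket (a point): Middle of the pocket's floor, 14 mm above the carrier's underside; axes as the carrier's. The pocket is 68 (x) by 104 (y) mm and 10 mm deep, 2 mm wider on each side than the dish; the dish fits either way round and, when seated, stands 20 mm above the rim.
- handle_a (a point): Grip point of one handle: 72 mm from the carrier's middle along its +x, 16 mm above its underside. The handle is 26 mm wide (across x), 16 mm thick, runs from 44 to 99 mm from the middle and has a rounded end with a small brass eyelet.
- handle_b (a point): Grip point of the other, same handle: 72 mm from the carrier's middle along its -x.
- edge (a point): A point on the worktop, ahead to the robot's left, 33 mm inside the long edge that overlooks the kitchen floor. Its x axis is level and points straight out over that edge at a right angle to it; its y axis runs along the edge.
- honey_jar: Loose honey jar with a red lid, 65 mm across, 100 mm high; bystander. Origin: centre of its underside.
- fish_tin: Loose low round food tin with a ridged metal top, 87 mm across, 40 mm high; bystander. Origin: centre of its underside.

How it is judged:
By the outcome, as a careful person would: the job done as asked, in the order asked, and still so for the second after the job is handed in, while the arm keeps its last pose, push and grip.
It also fails if it takes over 64 s, if anything falls off the work surface, if the arm or the gripper's body presses on something with over 40 N, if the wrist force passes 120 N, or if a joint passes its speed limit or range.

## Working session

There is one attempt and no reset: what is moved stays moved. The work goes in short steps, Python scripts to look and compute and a shell command to move; the robot and the scene stay as the last step left them, time stands still between calls to the robot, and variables do not carry over. Pictures are saved under pics/ and viewed, at most 10 in all, crops included, and the job is handed in when it is done.

```bash
mkdir -p pics; python3 - <<'E'
from plant import ctrl
import cv2,numpy as np
o=ctrl.get_obs(); print({k:np.round(v,3) for k,v in o.items()}, ctrl.grip_point_offset)
for n in("top","side"):
    c=ctrl.read_camera(n); cv2.imwrite(f"pics/{n}0.png",c["image"][:,:,::-1]); print(n,c["camera_matrix"].tolist(),c["k1"],np.round(c["R"],4).tolist(),c["t"])
    np.savez(f"{n}.npz",**c)
E
```

```text
{'t': np.float64(0.0), 'joints': array([-1.385,  0.537, -0.004,  1.539,  0.003,  1.067, -0.071]), 'dq': array([ 0.001,  0.001, -0.   , -0.002, -0.001, -0.   ,  0.   ]), 'tau': array([ 0.0000e+00, -5.8342e+01,  1.0480e+00, -2.5910e+01,  1.2000e-02,
        9.0000e-03,  0.0000e+00]), 'eef_pos': array([0.162, 0.629, 0.23 ]), 'ee_rot': array([-3.940e-01, -3.117e+00,  3.000e-03]), 'force': array([-0.219,  0.498,  0.331]), 'moment': array([-0.022, -0.001, -0.015]), 'grasp_force': np.float64(0.0), 'finger_gap': np.float64(0.085)} 0.0187
top [[435.05172702838104, 0.0, 253.96838065966313], [0.0, 435.05172702838104, 188.1347067929536], [0.0, 0.0, 1.0]] 0.006895916159883737 [[-0.0287, -0.9994, 0.02], [-0.9957, 0.0268, -0.089], [0.0884, -0.0225, -0.9958]] [0.10260539 0.61282547 1.02480719]
side [[421.4292226804001, 0.0, 257.3797806267405], [0.0, 421.4292226804001, 186.83107894545228], [0.0, 0.0, 1.0]] -0.15147382533253803 [[-0.8753, -0.483, 0.0222], [-0.2097, 0.3378, -0.9176], [0.4357, -0.8078, -0.397]] [0.58674564 0.16089548 0.68547207]
```

View pics/top0.png

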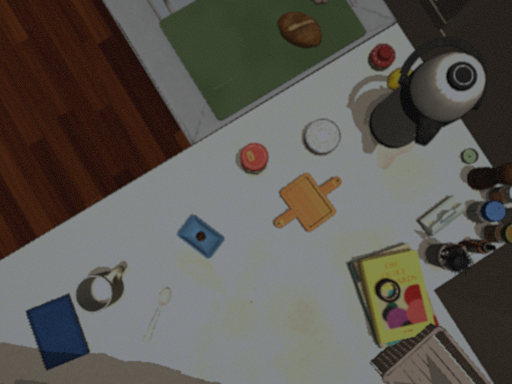

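View pics/side0.png

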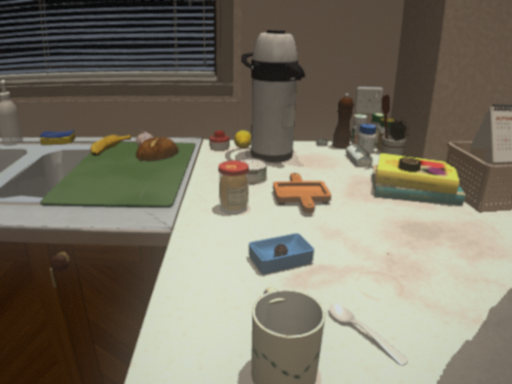

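The top view shows the dish at (201,236), the carrier at (308,202) with its handles at (283,220) and (336,183), the jar at (255,156) and the tin at (322,136). The floor edge runs from (0,258) to (190,145). The side view shows the dish at (281,252) and the carrier at (301,192). I'll segment both objects and fit silhouette models in both cameras.

```bash
cat > h.py <<'E'
import numpy as np,cv2
from scipy.optimize import minimize
from scipy.spatial.transform import Rotation as Ro
def proj(c,X):
    p=np.atleast_2d(X)@c["R"].T+c["t"]; s=p[:,:2]/p[:,2:]
    s=s*(1+float(c["k1"])*(s**2).sum(1,keepdims=True)); K=c["camera_matrix"]
    return s*[K[0,0],K[1,1]]+[K[0,2],K[1,2]]
def back(c,uv,z):
    K=c["camera_matrix"]; d=(np.array(uv,float)-[K[0,2],K[1,2]])/[K[0,0],K[1,1]]; s=d.copy()
    for _ in range(20): s=d/(1+float(c["k1"])*(s**2).sum())
    r=c["R"].T@np.array([*s,1]); o=-c["R"].T@c["t"]
    return o+r*(z-o[2])/r[2]
def box(x0,x1,y0,y1,z0,z1): return np.array([[x,y,z] for x in(x0,x1) for y in(y0,y1) for z in(z0,z1)])
DISH=[np.vstack([box(-.029,.029,-.047,.047,0,.005),box(-.032,.032,-.05,.05,.005,.03)])]
CARR=[box(-.044,.044,-.062,.062,.008,.024),box(-.095,.095,-.013,.013,.008,.024),box(-.099,.099,-.007,.007,.008,.024)]
def T(x,y,a,z=0):
    return lambda P: P@Ro.from_euler('z',a).as_matrix().T+[x,y,z]
def sil(c,parts,f,S=4):
    m=np.zeros((384*S,512*S),np.uint8)
    for P in parts:
        uv=((proj(c,f(P))+.5)*S-.5)
        cv2.fillConvexPoly(m,cv2.convexHull(uv.astype(np.float32)).round().astype(np.int32),255)
    return cv2.resize(m,(512,384),interpolation=cv2.INTER_AREA)/255.
def mask(c,kind,seed,r=70):
    h=cv2.cvtColor(c["image"],cv2.COLOR_RGB2HSV)
    lo,hi=((95,90,30),(125,255,255)) if kind=="dish" else ((3,110,60),(22,255,255))
    m=cv2.inRange(h,lo,hi); b=np.zeros_like(m); u,v=seed; b[max(0,v-r):v+r,u-r:u+r]=255; m&=b
    m=cv2.morphologyEx(m,cv2.MORPH_CLOSE,np.ones((3,3)))
    n,l,s,_=cv2.connectedComponentsWithStats(m); k=1+s[1:,4].argmax()
    m=(l==k).astype(np.uint8); cs,_=cv2.findContours(m,0,1)
    return cv2.drawContours(m*0,cs,-1,1,-1).astype(float)
def fit(cs,ms,parts,x0):
    g=lambda p:sum((abs(cv2.GaussianBlur(sil(c,parts,T(*p)),(0,0),1)-cv2.GaussianBlur(m,(0,0),1))**2).sum()/m.sum() for c,m in zip(cs,ms))
    r=minimize(g,x0,method="Nelder-Mead",options=dict(initial_simplex=[x0,x0+np.array([.015,0,0]),x0+np.array([0,.015,0]),x0+np.array([0,0,.15])],xatol=1e-4,fatol=1e-5))
    return r.x,r.fun
E
python3 - <<'E'
from h import *
t=dict(np.load("top.npz"));s=dict(np.load("side.npz"))
print("cam",-t["R"].T@t["t"],-s["R"].T@s["t"])
for k,parts,st,ss,e in(("dish",DISH,(201,236),(281,252),((190,218),(212,255))),("carr",CARR,(308,202),(301,192),((283,220),(336,183)))):
    a,b=[back(t,p,.02) for p in e]; print(k,"ends",a,b)
    c=back(t,st,.02); d=b-a
    if k=="dish":
        p,q=[back(t,x,.03) for x in((180,233),(194,216))]; 
    y=np.arctan2(d[1],d[0])
    ms=[mask(t,k,st),mask(s,k,ss)]; print([m.sum() for m in ms])
    for cs,mm in(([t,s],ms),([t],ms[:1]),([s],ms[1:])):
        best=min((fit(cs,mm,parts,np.array([c[0],c[1],y+dy])) for dy in np.linspace(0,np.pi,6,endpoint=False)),key=lambda r:r[1]); print(best[0],best[1], np.degrees(best[0][2]))
for n,p,z in(("jar",(255,156),.1),("tin",(322,136),.04),("e1",(10,252),0),("e2",(180,151),0),("choc",(201,236),.02),("thermosbase",(390,125),.1)): print(n,back(t,p,z))
im=t["image"][:,:,::-1]
cv2.imwrite("pics/crop.png",cv2.resize(im[110:270,160:360],(800,640-40),interpolation=cv2.INTER_CUBIC))
E
```

```text
cam [0.52252656 0.10915587 1.07301616] [0.24869038 0.78279389 0.40671436]
dish ends [0.54797598 0.24146188 0.02      ] [0.45816171 0.19037022 0.02      ]
[np.float64(1027.0), np.float64(191.0)]
[ 0.5254354   0.194641   -2.73826248] 7.488297574570671 -156.89088304071444
[ 0.50430633  0.21767567 -0.65265078] 0.04339168771018927 -37.394134966222474
[ 0.54342416  0.18081714 -2.64013984] 6.18953191090658 -151.26887009825228
carr ends [0.53679183 0.01740115 0.02      ] [ 0.62318773 -0.11527453  0.02      ]
[np.float64(2196.0), np.float64(1038.0)]
[ 0.58085383 -0.04506767 -0.98684659] 0.2955414759413138 -56.542144421509185
[ 0.57974731 -0.04331449  2.16892236] 0.020217057209385325 124.27009725080137
[ 0.58953255 -0.06108279 -1.00079222] 0.21186751706717985 -57.34117026066637
jar [0.68175063 0.08274033 0.1       ]
tin [ 0.73626869 -0.08224647  0.04      ]
e1 [0.47902775 0.67778662 0.        ]
e2 [0.71540426 0.26614325 0.        ]
choc [0.50411292 0.21581344 0.02      ]
thermosbase [ 0.74548805 -0.22820474  0.1       ]
```

View pics/crop.png

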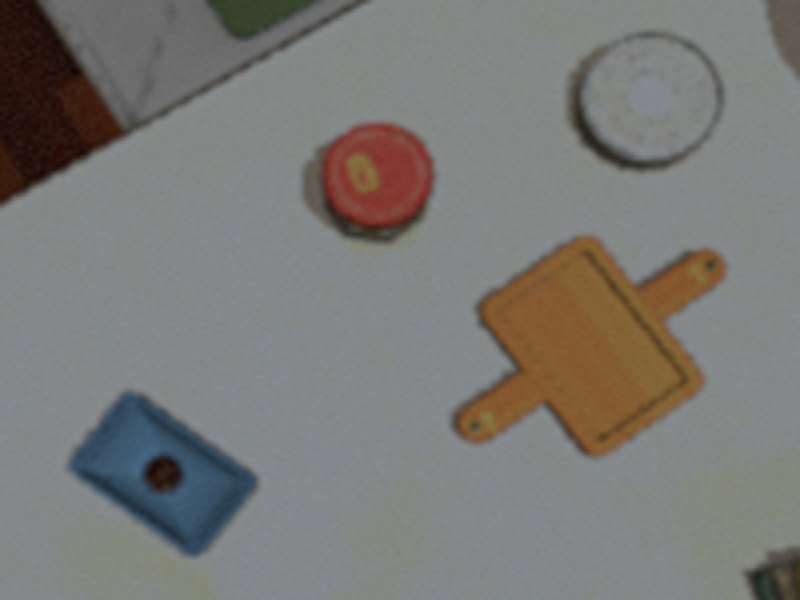

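The crop shows the dish rim, the carrier with its pocket and both handles clearly, and the chocolate is near the dish's centre. The top-view fits are tight. One more measurement: repair the side mask as a cross-check and fit the edge line.

```bash
cat >> h.py <<'E'
def pose():
    from plant import ctrl
    o=ctrl.get_obs(); return o["eef_pos"],Ro.from_rotvec(o["ee_rot"]).as_matrix(),o
def delta(pos,yang):
    "remaining tool-axis shift and tool-z turn to reach pos with tool y at world angle yang (deg); plus levelling rotvec"
    p,R,o=pose(); a=np.radians(yang); y=np.array([np.cos(a),np.sin(a),0]); z=np.array([0,0,-1.]); Rt=np.c_[np.cross(y,z),y,z]
    rv=Ro.from_matrix(R.T@Rt).as_rotvec(); d=np.array(pos)-p
    print("t",round(float(o["t"]),2),"p",p.round(4),"yang",round(np.degrees(np.arctan2(R[1,1],R[0,1])),2),"zax",R[:,2].round(4),"gap",o["finger_gap"].round(4),"F",o["force"].round(1))
    print("rotvec",rv.round(4),"shift now-axes",(R.T@d).round(4),"shift target-axes",(Rt.T@d).round(4))
E
python3 - <<'E'
from h import *
t=dict(np.load("top.npz"));s=dict(np.load("side.npz"))
h=cv2.cvtColor(s["image"],cv2.COLOR_RGB2HSV); print(h[256,265],h[245,281],h[262,300],h[192,300])
# side cross check: dish
m=cv2.inRange(h,(95,70,20),(130,255,255)); b=m*0; b[225:280,240:325]=255; m&=b
n,l,st,_=cv2.connectedComponentsWithStats(m); m=(l==1+st[1:,4].argmax()).astype(np.uint8)
cs,_=cv2.findContours(m,0,1); m=cv2.drawContours(m*0,cs,-1,1,-1).astype(float); print(m.sum(),sil(s,DISH,T(.5043,.2177,-.6527)).sum())
print(fit([s],[m],DISH,np.array([.5043,.2177,-.6527])))
c=sil(s,CARR,T(.5797,-.0433,2.1689)); mc=mask(s,"carr",(301,192),35); print(mc.sum(),c.sum(),fit([s],[mc],CARR,np.array([.5797,-.0433,2.1689])))
# chocolate in top: dark blob
hv=t["image"].max(2)[225:248,188:214].astype(float); w=np.clip(70-hv,0,None); w[w<15]=0
ys,xs=np.mgrid[225:248,188:214]; u=[(w*xs).sum()/w.sum(),(w*ys).sum()/w.sum()]; print("choc",u,back(t,u,.0195))
# edge: column-wise strongest gradient near line
g=cv2.GaussianBlur(t["image"].max(2).astype(np.float32),(0,0),1.2); G=np.gradient(g,axis=0); P=[]
for x in range(5,186,2):
    y0=258-x*113/190; r=np.arange(int(y0)-8,int(y0)+9); k=r[G[r,x].argmax()]
    a,bb,c2=G[k-1:k+2,x]; P.append(back(t,(x,k+.5*(a-c2)/(a-2*bb+c2)),0)[:2])
P=np.array(P,np.float32)
vx,vy,x0,y0=cv2.fitLine(P,cv2.DIST_HUBER,0,.001,.001).ravel(); res=(P-[x0,y0])@[-vy,vx]
print("edge ang",np.degrees(np.arctan2(vy,vx)),x0,y0,"res",np.abs(res).mean(),np.abs(res).max())
delta([.5043,.2177,.15],-37.4)
E
```

```text
[104  97 165] [13 37 82] [101  42  84] [ 13 151 198]
1045.0 2095.282352941176
(array([ 0.5211501 ,  0.18828772, -0.62811472]), np.float64(0.650110762141292))
1038.0 1506.6313725490197 (array([ 0.58868257, -0.05965363,  2.14473469]), np.float64(0.2131860197671966))
choc [np.float64(200.3560864618885), np.float64(235.6097838452787)] [0.50508103 0.21738976 0.0195    ]
edge ang -59.965855 0.5919847 0.47395644 res 0.00022918533 0.0008712257Traceback (most recent call last):
  File "<stdin>", line 21, in <module>
  File "h.py", line 43, in delta
    print("t",round(float(o["t"]),2),"p",p.round(4),"yang",round(np.degrees(np.arctan2(R[1,1],R[0,1])),2),"zax",R[:,2].round(4),"gap",o["finger_gap"].round(4),"F",o["force"].round(1))
                                                                                                                                      ^^^^^^^^^^^^^^^^^^^^^
AttributeError: 'float' object has no attribute 'round'
```

The manual's scale: shifts go in shares of 0.6 m and turns go in shares of 2 pi rad. Converting my numbers, -0.0434 m / 0.6 = -0.0723, -0.0313 m / 0.6 = -0.0522.

```bash
sed -i 's/o\["finger_gap"\].round(4)/round(float(o["finger_gap"]),4)/' h.py
echo '[[0, 0, 0, -0.0723, -0.0522, 0, 0.085], [0, 0, 0, -0.0723, -0.0522, 0, 0.085], [0, 0, 0, -0.0723, -0.0522, 0, 0.085], [0, 0, 0, -0.0723, -0.0522, 0, 0.085], [0, 0, 0, -0.0723, -0.0522, 0, 0.085]]' | python3 -m pendant
echo '[[0, 0, 0, -0.0723, -0.0522, 0, 0.085], [0, 0, 0, -0.0723, -0.0522, 0, 0.085], [0, 0, 0, -0.0723, -0.0522, 0, 0.085], [0, 0, 0, -0.0723, -0.0522, 0, 0.085], [0, 0, 0, -0.0723, -0.0522, 0, 0.085]]' | python3 -m pendant
echo '[[0, 0, 0.0286, 0, 0, 0, 0.085], [0, 0, 0.0286, 0, 0, 0, 0.085], [0, 0, 0.0286, 0, 0, 0, 0.085], [0, 0, 0.0286, 0, 0, 0, 0.085], [0, 0, 0.0286, 0, 0, 0, 0.085]]' | python3 -m pendant
echo '[[0, 0, 0.0286, 0, 0, 0.0333, 0.085], [0, 0, 0.0286, 0, 0, 0.0333, 0.085], [0, 0, 0.0286, 0, 0, 0.0333, 0.085], [0, 0, 0.0286, 0, 0, 0.0333, 0.085], [0, 0, 0.0286, 0, 0, 0, 0.085]]' | python3 -m pendant
python3 - <<'E'
from h import *
delta([.5043,.2177,.15],-37.4)
s=dict(np.load("side.npz"))
for f in (DISH,T(.5043,.2177,-.6527)),(CARR,T(.5797,-.0433,2.1689)): ys,xs=np.nonzero(sil(s,*f)>.5); print(xs.min(),xs.max(),ys.min(),ys.max())
E
```

```text
t: 0.72
eef_pos: [0.334, 0.4222, 0.2311]
ee_rot: [-0.394, -3.117, 0.001]
force: [0.0, 0.2, -0.0]
finger_gap: 0.0851
grasp_force: 0.0
t: 1.35
eef_pos: [0.505, 0.2168, 0.2311]
ee_rot: [-0.394, -3.116, 0.0]
force: [0.6, -0.1, 0.8]
finger_gap: 0.085
grasp_force: 0.0
t: 1.98
eef_pos: [0.504, 0.2181, 0.231]
ee_rot: [-1.718, -2.63, 0.001]
force: [0.1, -0.1, -0.9]
finger_gap: 0.0849
grasp_force: 0.0
t: 2.6
eef_pos: [0.5029, 0.2177, 0.1495]
ee_rot: [2.691, 1.621, -0.006]
force: [-0.2, 0.5, -0.2]
finger_gap: 0.0849
grasp_force: 0.0
t 2.6 p [0.5029 0.2177 0.1495] yang -27.89 zax [-0.0031 -0.0019 -1.    ] gap 0.0849 F [-0.2  0.5 -0.2]
rotvec [-0.0016  0.0033  0.166 ] shift now-axes [ 0.0007  0.0013 -0.0005] shift target-axes [ 0.0009  0.0011 -0.0005]
247 316 233 275
272 332 172 214
```

Converted, 0.035 m / 0.6 = 0.0583, 0.03 m / 0.6 = 0.05, 0.166 rad / 6.2832 = 0.0264.

```bash
echo '[[-0.0003, 0.0005, 0.0264, 0, 0, 0, 0.085], [0, 0, 0, 0.0015, 0.0018, 0.0417, 0.085], [0, 0, 0, 0, 0, 0.0583, 0.085], [0, 0, 0, 0, 0, 0.05, 0.085], [0, 0, 0, 0, 0, 0, 0.085]]' | python3 -m pendant >/dev/null
python3 - <<'E'
from h import *
from plant import ctrl
delta([.5043,.2177,.009],-37.4)
A=[]
for n in("top","side"):
    c=ctrl.read_camera(n); i=c["image"]; a=i[190:280,150:260] if n=="top" else i[170:290,200:350]
    A.append(cv2.resize(a,(400,400 if n=="x" else 327),interpolation=cv2.INTER_CUBIC))
cv2.imwrite("pics/g1.png",np.hstack(A)[:,:,::-1])
E
```

```text
t 3.23 p [0.5041 0.2177 0.0594] yang -37.07 zax [-1.2e-03 -4.0e-04 -1.0e+00] gap 0.0851 F [-0.4  0.5  0.9]
rotvec [-0.0007  0.001   0.0058] shift now-axes [0.0002 0.0002 0.0504] shift target-axes [0.0001 0.0002 0.0504]
```

View pics/g1.png

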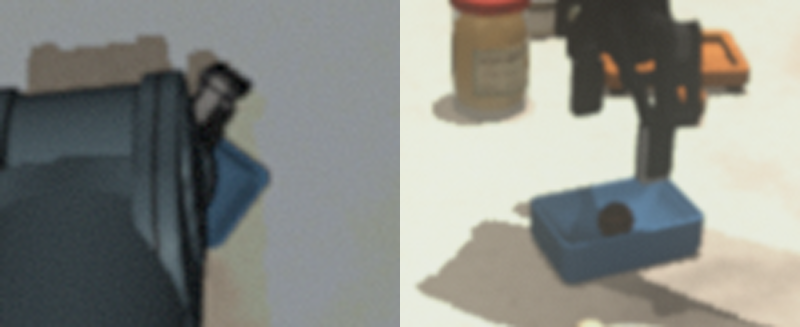

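The side crop shows the open fingers straddling the dish across its short side, above the rim, with the chocolate centred at crop (615,218). I'll descend and then close in stages.

Converted, 0.02 m / 0.6 = 0.0333, 0.0104 m / 0.6 = 0.0173, 0.005 rad / 6.2832 = 0.0008.

```bash
echo '[[0, 0, 0.0008, 0, 0, 0.0333, 0.085], [0, 0, 0, 0, 0, 0.0333, 0.085], [0, 0, 0, 0, 0, 0.0173, 0.085], [0, 0, 0, 0, 0, 0, 0.085], [0, 0, 0, 0, 0, 0, 0.075]]' | python3 -m pendant 20
echo '[[0, 0, 0, 0, 0, 0, 0.07], [0, 0, 0, 0, 0, 0, 0.067], [0, 0, 0, 0, 0, 0, 0.065], [0, 0, 0, 0, 0, 0, 0.063], [0, 0, 0, 0, 0, 0, 0.06]]' | python3 -m pendant 20
python3 - <<'E'
from h import *
from plant import ctrl
delta([.5043,.2177,.009],-37.4)
c=ctrl.read_camera("side"); cv2.imwrite("pics/g2.png",cv2.resize(c["image"][170:290,200:350],(750,600),interpolation=cv2.INTER_CUBIC)[:,:,::-1])
E
```

```text
t: 3.95
eef_pos: [0.5065, 0.2185, 0.0111]
ee_rot: [-2.816, -1.393, -0.006]
force: [0.1, 0.5, 0.2]
finger_gap: 0.0749
grasp_force: 0.0
t: 4.58
eef_pos: [0.5063, 0.2187, 0.0113]
ee_rot: [-2.815, -1.392, -0.006]
force: [-2.0, -0.6, 6.7]
finger_gap: 0.0635
grasp_force: 21.8
t 4.58 p [0.5063 0.2187 0.0113] yang -37.37 zax [ 0.0033  0.0024 -1.    ] gap 0.0635 F [-2.  -0.6  6.7]
rotvec [ 0.0012 -0.0039  0.0005] shift now-axes [-0.002  -0.001   0.0023] shift target-axes [-0.002  -0.001   0.0023]
```

View pics/g2.png

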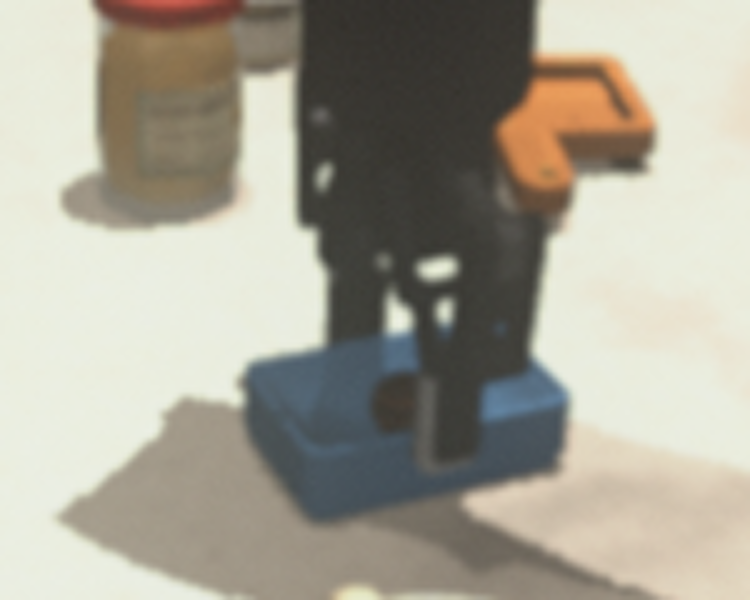

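The crop shows the dish gripped at its middle, with the near fingertip's lower corner around crop (420–475, 465) and the chocolate at (395,402). I'll work out the tip's height by projection.

```bash
python3 - <<'E'
from h import *
s=dict(np.load("side.npz")); f=T(.5063,.2187,np.radians(-37.37))
for off in(.032,.042,.055):
  for h in(.006,.012,.018): print(off,h,((proj(s,f(np.array([[-off,-.011,h],[-off,.011,h]])))-[200,170])*5).round(0).tolist())
print(((proj(s,f(DISH[0][8:]))-[200,170])*5).round(0).tolist())
print(((proj(s,T(.5063,.2187,0)(np.array([[0,0,.0195]])))-[200,170])*5).round())
E
```

```text
0.032 0.006 [[468.0, 481.0], [410.0, 495.0]]
0.032 0.012 [[469.0, 466.0], [411.0, 480.0]]
0.032 0.018 [[470.0, 451.0], [412.0, 465.0]]
0.042 0.006 [[482.0, 496.0], [424.0, 511.0]]
0.042 0.012 [[484.0, 481.0], [424.0, 496.0]]
0.042 0.018 [[485.0, 466.0], [425.0, 481.0]]
0.055 0.006 [[501.0, 517.0], [442.0, 532.0]]
0.055 0.012 [[503.0, 502.0], [443.0, 517.0]]
0.055 0.018 [[504.0, 487.0], [444.0, 502.0]]
[[568.0, 459.0], [574.0, 397.0], [303.0, 523.0], [305.0, 459.0], [479.0, 369.0], [484.0, 310.0], [228.0, 424.0], [229.0, 363.0]]
[[398. 406.]]
```

The pad's lower corner matches a height of about 17 mm, so the fingers clear the carrier's rim. I'll firm up the grip, lift gently, and turn towards the carrier's yaw (+0.32 rad about tool z).

Converted, -0.012 m / 0.6 = -0.02, -0.01 m / 0.6 = -0.0167, 0.06 rad / 6.2832 = 0.0095.

```bash
echo '[[0, 0, 0, 0, 0, 0, 0.06], [0, 0, 0, 0, 0, 0, 0.06]]' | python3 -m pendant 40
echo '[[0, 0, 0, 0, 0, 0, 0.06], [0, 0, 0, 0, 0, -0.0033, 0.06], [0, 0, 0, 0, 0, -0.0083, 0.06], [0, 0, 0.0032, 0, 0, -0.0133, 0.06], [0, 0, 0.008, 0, 0, -0.0167, 0.06]]' | python3 -m pendant 60
echo '[[0, 0, 0.0095, 0, 0, -0.02, 0.06], [0, 0, 0.0095, 0, 0, -0.02, 0.06], [0, 0, 0.0095, 0, 0, -0.0167, 0.06], [0, 0, 0.008, 0, 0, -0.0117, 0.06], [0, 0, 0.0032, 0, 0, -0.0067, 0.06]]' | python3 -m pendant
python3 - <<'E'
from h import *
from plant import ctrl
delta([.5814,-.0422,.08],-55.73)
c=ctrl.read_camera("side"); cv2.imwrite("pics/g3.png",cv2.resize(c["image"][130:290,200:350],(562,600),interpolation=cv2.INTER_CUBIC)[:,:,::-1])
E
```

```text
t: 4.88
eef_pos: [0.5063, 0.2187, 0.0115]
ee_rot: [-2.815, -1.392, -0.006]
force: [-2.5, -0.0, 8.4]
finger_gap: 0.0628
grasp_force: 42.4
t: 5.5
eef_pos: [0.506, 0.2184, 0.0364]
ee_rot: [-2.864, -1.29, -0.005]
force: [0.9, 0.3, -1.4]
finger_gap: 0.0623
grasp_force: 65.5
t: 6.12
eef_pos: [0.506, 0.2186, 0.0815]
ee_rot: [-3.001, -0.925, -0.006]
force: [1.4, 0.1, -1.7]
finger_gap: 0.0624
grasp_force: 65.5
t 6.12 p [0.506  0.2186 0.0815] yang -55.75 zax [ 0.0037  0.0022 -1.    ] gap 0.0624 F [ 1.4  0.1 -1.7]
rotvec [ 0.0003 -0.0042 -0.0004] shift now-axes [-0.0845  0.258   0.0012] shift target-axes [-0.0846  0.2579  0.0015]
```

View pics/g3.png

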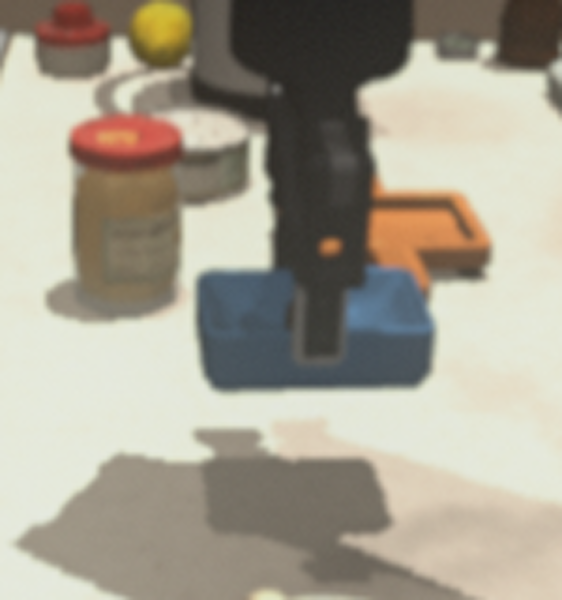

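The dish is lifted level, the finger sits at the middle of its long side (318 against dish span 197–433), and the chocolate is behind the finger. Now a smooth transfer to above the pocket.

Converted, 0.0199 m / 0.6 = 0.0332, 0.0161 m / 0.6 = 0.0268.

```bash
echo '[[0, 0, 0, -0.0015, 0.0047, 0, 0.06], [0, 0, 0, -0.0037, 0.011, 0, 0.06], [0, 0, 0, -0.0063, 0.019, 0, 0.06], [0, 0, 0, -0.0088, 0.0268, 0, 0.06], [0, 0, 0, -0.011, 0.0332, 0, 0.06]]' | python3 -m pendant
echo '[[0, 0, 0, -0.0125, 0.038, 0, 0.06], [0, 0, 0, -0.0135, 0.0412, 0, 0.06], [0, 0, 0, -0.0135, 0.0412, 0, 0.06], [0, 0, 0, -0.0135, 0.0412, 0, 0.06], [0, 0, 0, -0.0135, 0.0412, 0, 0.06]]' | python3 -m pendant
echo '[[0, 0, 0, -0.0125, 0.038, 0, 0.06], [0, 0, 0, -0.011, 0.0332, 0, 0.06], [0, 0, 0, -0.0088, 0.0268, 0, 0.06], [0, 0, 0, -0.0063, 0.019, 0, 0.06], [0, 0, 0, -0.0037, 0.011, 0, 0.06]]' | python3 -m pendant
echo '[[0, 0, 0, -0.0015, 0.0047, 0, 0.06], [0, 0, 0, 0, 0, 0, 0.06], [0, 0, 0, 0, 0, 0, 0.06], [0, 0, 0, 0, 0, 0, 0.06]]' | python3 -m pendant
python3 - <<'E'
from h import *
from plant import ctrl
delta([.5814,-.0422,.08],-55.73)
for n in("top","side"):
    c=ctrl.read_camera(n); np.savez(n+"2.npz",**c)
a=cv2.resize(np.load("side2.npz")["image"][110:230,230:350],(480,480),interpolation=cv2.INTER_CUBIC); b=cv2.resize(np.load("top2.npz")["image"][150:250,250:330],(320,400),interpolation=cv2.INTER_CUBIC)
cv2.imwrite("pics/g4.png",np.hstack([a[:400+80],cv2.copyMakeBorder(b,0,80,0,0,0)])[:,:,::-1])
E
```

```text
t: 6.8
eef_pos: [0.5228, 0.1594, 0.0808]
ee_rot: [-3.001, -0.926, -0.006]
force: [0.6, 0.3, -0.7]
finger_gap: 0.0625
grasp_force: 65.5
t: 7.42
eef_pos: [0.5582, 0.0356, 0.0807]
ee_rot: [-3.002, -0.925, -0.005]
force: [0.2, -1.3, -2.4]
finger_gap: 0.0624
grasp_force: 65.5
t: 8.05
eef_pos: [0.5804, -0.0405, 0.0806]
ee_rot: [-3.001, -0.926, -0.006]
force: [0.4, 0.0, -1.0]
finger_gap: 0.0623
grasp_force: 65.6
t: 8.55
eef_pos: [0.5811, -0.0421, 0.0806]
ee_rot: [-3.0, -0.927, -0.006]
force: [-1.1, 0.1, -1.7]
finger_gap: 0.0621
grasp_force: 65.6
t 8.55 p [ 0.5811 -0.0421  0.0806] yang -55.65 zax [ 0.0031  0.0021 -1.    ] gap 0.0621 F [-1.1  0.1 -1.7]
rotvec [-0.     -0.0038  0.0014] shift now-axes [0.0001 0.0003 0.0006] shift target-axes [0.0001 0.0003 0.0006]
```

View pics/g4.png

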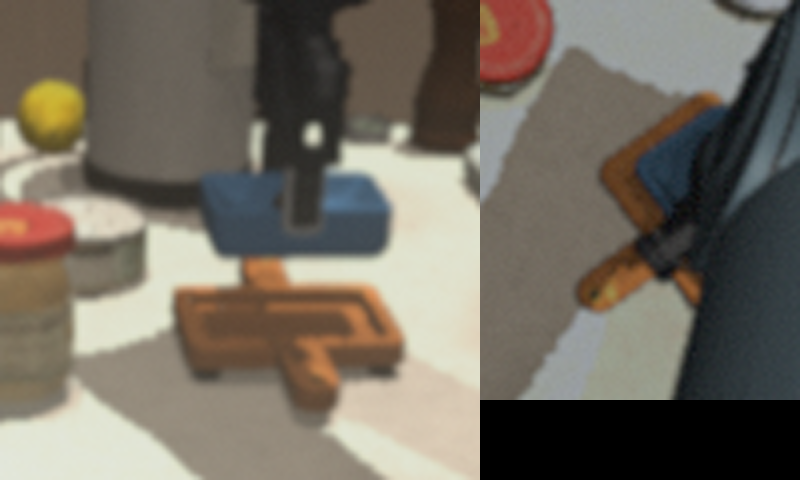

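The side crop shows the dish hovering level over the carrier. I'll fit the dish (convex hull of its mask) and the carrier in the same picture to get their relative offset.

```bash
python3 - <<'E'
from h import *
s0=dict(np.load("side.npz"));s=dict(np.load("side2.npz"));t=dict(np.load("top2.npz"))
def big(m,box):
    b=m*0;u0,u1,v0,v1=box;b[v0:v1,u0:u1]=255;m=cv2.morphologyEx(m&b,cv2.MORPH_CLOSE,np.ones((3,3)));n,l,st,_=cv2.connectedComponentsWithStats(m);return (l==1+st[1:,4].argmax()).astype(np.uint8)
def hull(m): p=cv2.findNonZero(m); return cv2.fillConvexPoly(m*0,cv2.convexHull(p),1).astype(float)
H=lambda c:cv2.cvtColor(c["image"],cv2.COLOR_RGB2HSV)
a=np.radians(-55.7)
bl=cv2.inRange(H(s),(92,60,15),(130,255,255)); md=hull(big(bl,(275,335,145,178)))
class Z: pass
def fitz(c,m,parts,x0,z):
    g=lambda p:((cv2.GaussianBlur(sil(c,parts,T(*p,z)),(0,0),1)-cv2.GaussianBlur(m,(0,0),1))**2).sum()/m.sum()
    x0=np.array(x0);r=minimize(g,x0,method="Nelder-Mead",options=dict(initial_simplex=[x0,x0+[.01,0,0],x0+[0,.01,0],x0+[0,0,.1]],xatol=1e-4,fatol=1e-5));return r.x,r.fun
bb=lambda m:(np.nonzero(m>.5)[1].min(),np.nonzero(m>.5)[1].max(),np.nonzero(m>.5)[0].min(),np.nonzero(m>.5)[0].max())
print("dish side",md.sum(),bb(md),fitz(s,md,DISH,[.58,-.043,a],.0693))
for z in(.067,.0715): print(z,fitz(s,md,DISH,[.58,-.043,a],z))
for nm,c in(("init",s0),("now",s)):
    m=big(cv2.inRange(H(c),(2,90,40),(24,255,255)),(262,342,160,222)); cs,_=cv2.findContours(m,0,1); m=cv2.drawContours(m*0,cs,-1,1,-1).astype(float)
    print("carr side",nm,m.sum(),sil(c,CARR,T(.5797,-.0433,a)).sum(),bb(m),bb(sil(c,CARR,T(.5797,-.0433,a))),fitz(c,m,CARR,[.5797,-.0433,a],0))
E
```

```text
dish side 363.0 (np.int64(281), np.int64(303), np.int64(153), np.int64(171)) (array([ 0.59705888, -0.04989821, -1.18086085]), np.float64(1.427469520838014))
0.067 (array([ 0.60261449, -0.05404653, -1.1347802 ]), np.float64(1.3920909099591077))
0.0715 (array([ 0.59574931, -0.04305582, -1.17410354]), np.float64(1.4532552879592018))
carr side init 1222.0 1506.6313725490197 (np.int64(274), np.int64(330), np.int64(173), np.int64(210)) (np.int64(272), np.int64(332), np.int64(172), np.int64(214)) (array([ 0.58353663, -0.05053762, -0.9837797 ]), np.float64(0.08253549963891174))
carr side now 1241.0 1506.6313725490197 (np.int64(274), np.int64(330), np.int64(174), np.int64(211)) (np.int64(272), np.int64(332), np.int64(172), np.int64(214)) (array([ 0.58150585, -0.04841409, -0.98653094]), np.float64(0.07516420882117922))
```

```bash
python3 - <<'E'
from h import *
s=dict(np.load("side2.npz")); a=np.radians(-55.7)
m=cv2.inRange(cv2.cvtColor(s["image"],cv2.COLOR_RGB2HSV),(92,60,15),(130,255,255)); b=m*0;b[148:178,276:332]=255;m=cv2.morphologyEx(m&b,cv2.MORPH_OPEN,np.ones((2,2)))
m=cv2.fillConvexPoly(m*0,cv2.convexHull(cv2.findNonZero(m)),1).astype(float)
bb=lambda m:[int(f(x)) for x in np.nonzero(m>.5)[::-1] for f in(np.min,np.max)]
print(m.sum(),bb(m))
for off in(-.002,0,.002):
    p=np.array([.5797,-.0433])+off*np.array([.826,.5635]); q=sil(s,DISH,T(*p,a,.0693)); print(off,q.sum(),bb(q),(np.abs(q-m)**2).sum()/m.sum())
ys,xs=np.nonzero(m); print(xs.mean(),ys.mean())
for off in(-.002,0,.002):
    p=np.array([.5797,-.0433])+off*np.array([.826,.5635]); q=sil(s,DISH,T(*p,a,.0693)); Y,X=np.mgrid[:384,:512]; print((q*X).sum()/q.sum(),(q*Y).sum()/q.sum())
E
```

```text
684.0 [282, 327, 154, 172]
-0.002 1055.4392156862746 [280, 330, 152, 174] 0.5119758932124622
0 1056.5686274509803 [279, 329, 152, 174] 0.5137306838800192
0.002 1056.7019607843138 [278, 328, 152, 174] 0.5127485604951761
303.0599415204678 162.16959064327486
304.4868561364658 163.31164053994806
303.5102681636819 163.30287464043798
302.7022329927744 163.3189242148156
```

The dish sits within about 1 mm of the pocket axis, inside the 2 mm fit plus the 3 mm foot taper. I'll level it and descend, watching the force.

Converted, 0.011 m / 0.6 = 0.0183, 0.009 m / 0.6 = 0.015, -0.0038 rad / 6.2832 = -0.0006.

```bash
echo '[[0, -0.0006, 0.0002, 0.0002, 0.0005, 0.0067, 0.06], [0, 0, 0, 0, 0, 0.015, 0.06], [0, 0, 0, 0, 0, 0.0183, 0.06], [0, 0, 0, 0, 0, 0.015, 0.06], [0, 0, 0, 0, 0, 0.0083, 0.06]]' | python3 -m pendant
echo '[[0, 0, 0, 0, 0, 0.005, 0.06], [0, 0, 0, 0, 0, 0.0033, 0.06], [0, 0, 0, 0, 0, 0.0033, 0.06], [0, 0, 0, 0, 0, 0.0033, 0.06], [0, 0, 0, 0, 0, 0, 0.06]]' | python3 -m pendant
python3 -c "
from h import *
delta([.5814,-.0422,.0253],-55.73)"
```

```text
t: 9.28
eef_pos: [0.581, -0.0428, 0.0417]
ee_rot: [-3.002, -0.924, 0.002]
force: [-0.4, -0.1, -0.5]
finger_gap: 0.0625
grasp_force: 65.6
t: 9.9
eef_pos: [0.5814, -0.0427, 0.0336]
ee_rot: [3.002, 0.925, -0.0]
force: [-0.3, 0.5, -2.1]
finger_gap: 0.0618
grasp_force: 65.6
t 9.9 p [ 0.5814 -0.0427  0.0336] yang -55.77 zax [-1.e-04 -2.e-04 -1.e+00] gap 0.0618 F [-0.3  0.5 -2.1]
rotvec [ 0.0001  0.0002 -0.0007] shift now-axes [ 0.0003 -0.0004  0.0083] shift target-axes [ 0.0003 -0.0004  0.0083]
```

Converted, 0.002 m / 0.6 = 0.0033, 0.001 m / 0.6 = 0.0017.

```bash
echo '[[0, 0, 0, 0, -0.0007, 0.0033, 0.06], [0, 0, 0, 0, 0, 0.0033, 0.06], [0, 0, 0, 0, 0, 0.0033, 0.06], [0, 0, 0, 0, 0, 0.0017, 0.06], [0, 0, 0, 0, 0, 0, 0.06]]' | python3 -m pendant
echo '[[0, 0, 0, 0, 0, 0.0017, 0.06], [0, 0, 0, 0, 0, 0, 0.06]]' | python3 -m pendant
python3 -c "
from h import *
delta([.5814,-.0422,.0253],-55.73)"
```

```text
t: 10.52
eef_pos: [0.5812, -0.0425, 0.0265]
ee_rot: [3.002, 0.924, -0.0]
force: [-0.6, -0.9, -1.1]
finger_gap: 0.0627
grasp_force: 65.6
t: 10.78
eef_pos: [0.5812, -0.0425, 0.0257]
ee_rot: [3.002, 0.924, 0.0]
force: [-0.6, 1.2, -0.6]
finger_gap: 0.0625
grasp_force: 65.8
t 10.78 p [ 0.5812 -0.0425  0.0257] yang -55.77 zax [ 1.e-04 -2.e-04 -1.e+00] gap 0.0625 F [-0.6  1.2 -0.6]
rotvec [ 0.0002  0.     -0.0007] shift now-axes [ 0.0003 -0.0001  0.0004] shift target-axes [ 0.0003 -0.0001  0.0004]
```

Converted, 0.001 m / 0.6 = 0.0017.

```bash
echo '[[0, 0, 0, 0, 0, 0.0017, 0.06], [0, 0, 0, 0, 0, 0.0017, 0.06], [0, 0, 0, 0, 0, 0, 0.06]]' | python3 -m pendant
python3 - <<'E'
from h import *
from plant import ctrl
delta([.5814,-.0422,.0253],-55.73)
c=ctrl.read_camera("side"); cv2.imwrite("pics/g5.png",cv2.resize(c["image"][130:220,250:350],(666,600),interpolation=cv2.INTER_CUBIC)[:,:,::-1])
E
```

```text
t: 11.15
eef_pos: [0.5813, -0.0425, 0.0253]
ee_rot: [-3.002, -0.924, -0.001]
force: [-5.3, 1.0, 18.0]
finger_gap: 0.0625
grasp_force: 67.8
t 11.15 p [ 0.5813 -0.0425  0.0253] yang -55.79 zax [ 2.e-04  9.e-04 -1.e+00] gap 0.0625 F [-5.3  1.  18. ]
rotvec [-0.0007 -0.0007 -0.0011] shift now-axes [ 0.0003 -0.0003  0.    ] shift target-axes [ 0.0003 -0.0002  0.    ]
```

View pics/g5.png

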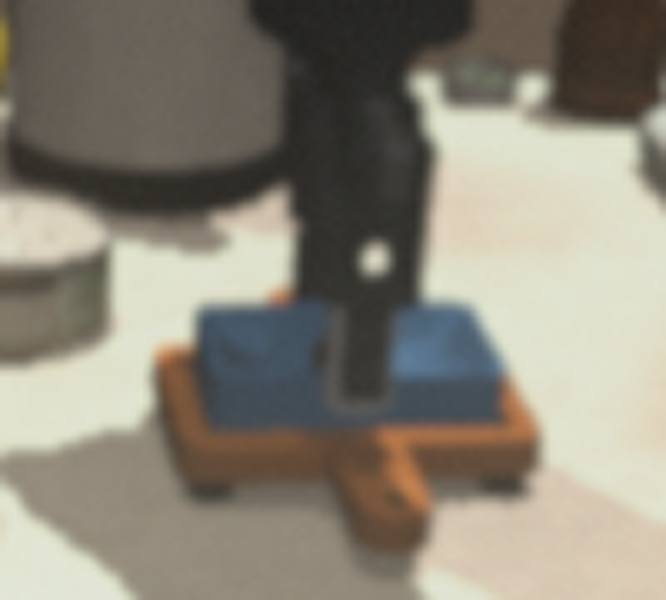

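The dish is seated: contact came at z = 0.0253, exactly the expected height, and the picture shows the dish even inside the rim. Relieve the load, open gently and back off.

The manual's scale: shifts go in shares of 0.6 m and turns go in shares of 2 pi rad. Converting my numbers, -0.001 m / 0.6 = -0.0017.

```bash
echo '[[0, 0, 0, 0, 0, -0.0017, 0.06], [0, 0, 0, 0, 0, 0, 0.06]]' | python3 -m pendant 20
echo '[[0, 0, 0, 0, 0, 0, 0.064], [0, 0, 0, 0, 0, 0, 0.068], [0, 0, 0, 0, 0, 0, 0.074], [0, 0, 0, 0, 0, 0, 0.08], [0, 0, 0, 0, 0, 0, 0.08]]' | python3 -m pendant
echo '[[0, 0, 0, 0, 0, -0.0167, 0.08], [0, 0, 0, 0, 0, -0.05, 0.08], [0, 0, 0, 0, 0, -0.0833, 0.08], [0, 0, 0, 0, 0, -0.0667, 0.08], [0, 0, 0, 0, 0, 0, 0.08]]' | python3 -m pendant
echo '[[0, 0, 0, -0.0833, 0, 0, 0.08], [0, 0, 0, -0.1, 0, 0, 0.08], [0, 0, 0, -0.0833, 0, 0, 0.08], [0, 0, 0, 0, 0, 0, 0.05], [0, 0, 0, 0, 0, 0, 0.05]]' | python3 -m pendant
python3 - <<'E'
from h import *
from plant import ctrl
delta([.539,.016,.1],34.3)
A=[]
for n,r in(("top",(150,250,250,350)),("side",(130,230,250,350))):
    c=ctrl.read_camera(n); np.savez(n+"3.npz",**c); A.append(cv2.resize(c["image"][r[0]:r[1],r[2]:r[3]],(400,400),interpolation=cv2.INTER_CUBIC))
cv2.imwrite("pics/g6.png",np.hstack(A)[:,:,::-1])
E
```

```text
t: 11.45
eef_pos: [0.5813, -0.0425, 0.0255]
ee_rot: [-3.002, -0.924, -0.001]
force: [-2.4, 1.5, 9.1]
finger_gap: 0.0626
grasp_force: 66.7
t: 12.08
eef_pos: [0.5811, -0.0424, 0.0246]
ee_rot: [3.002, 0.925, -0.0]
force: [-0.0, 0.3, -0.1]
finger_gap: 0.08
grasp_force: 0.0
t: 12.7
eef_pos: [0.5835, -0.0429, 0.1584]
ee_rot: [3.001, 0.924, 0.01]
force: [0.4, -0.2, 0.7]
finger_gap: 0.08
grasp_force: 0.0
t: 13.32
eef_pos: [0.4494, -0.132, 0.1546]
ee_rot: [3.002, 0.925, 0.001]
force: [0.2, 0.0, -0.7]
finger_gap: 0.0502
grasp_force: 0.0
t 13.32 p [ 0.4494 -0.132   0.1546] yang -55.75 zax [ 4.e-04  1.e-04 -1.e+00] gap 0.0502 F [ 0.2  0.  -0.7]
rotvec [ 4.0000e-04 -2.0000e-04 -1.5717e+00] shift now-axes [ 0.1573 -0.0719  0.0547] shift target-axes [0.0717 0.1574 0.0546]
```

View pics/g6.png

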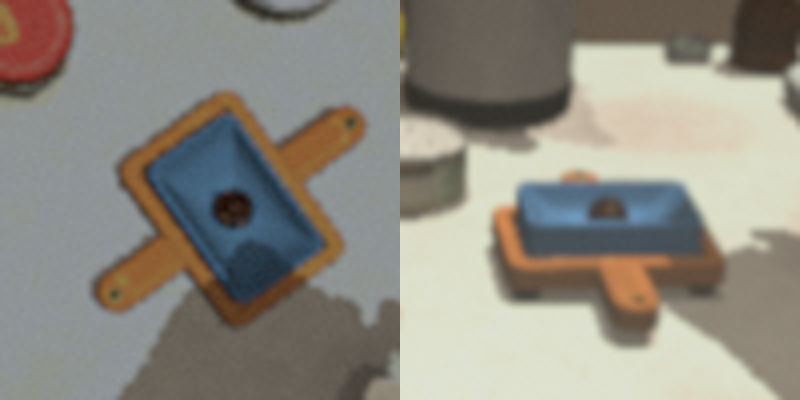

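The dish is seated square in the pocket and the chocolate is centred at top crop (234,208). Next I refit the carrier pose and work out the grip at handle_a (lower left).

```bash
python3 - <<'E'
from h import *
t=dict(np.load("top3.npz")); h=cv2.cvtColor(t["image"],cv2.COLOR_RGB2HSV)
m=cv2.inRange(h,(3,90,30),(22,255,255))|cv2.inRange(h,(92,70,25),(130,255,255)); b=m*0;b[165:240,268:348]=255;m&=b
m=cv2.morphologyEx(m,cv2.MORPH_CLOSE,np.ones((3,3)));n,l,st,_=cv2.connectedComponentsWithStats(m);m=(l==1+st[1:,4].argmax()).astype(np.uint8)
cs,_=cv2.findContours(m,0,1);m=cv2.drawContours(m*0,cs,-1,1,-1).astype(float)
top=[np.vstack([box(-.032,.032,-.05,.05,.02,.044)])]
p,f=fit([t],[m],CARR+top,np.array([.5797,-.0433,2.169])); print(p,f,np.degrees(p[2]))
g=p[:2]+.072*np.array([np.cos(p[2]),np.sin(p[2])]); print("grip",g)
delta([*g,.1],np.degrees(p[2])-90)
E
```

```text
[ 0.57972407 -0.04333841  2.1685076 ] 0.01103263205826714 124.24633330843945
grip [0.53920592 0.01617864]
t 13.43 p [ 0.45   -0.1316  0.1546] yang -55.66 zax [ 4.e-04 -3.e-04 -1.e+00] gap 0.05 F [-0.8  0.6 -0.1]
rotvec [ 5.0000e-04  3.0000e-04 -1.5692e+00] shift now-axes [ 0.157  -0.0718  0.0546] shift target-axes [0.072  0.1569 0.0546]
```

Converted, 0.0393 m / 0.6 = 0.0655, 0.0392 m / 0.6 = 0.0653, -0.17 rad / 6.2832 = -0.0271.

```bash
echo '[[0, 0, 0, 0.0653, -0.03, 0, 0.05], [0, 0, 0, 0.0655, -0.03, 0, 0.05], [0, 0, 0, 0.0655, -0.03, 0, 0.05], [0, 0, 0, 0.0653, -0.0297, 0, 0.05], [0, 0, -0.0271, 0, 0, 0, 0.05]]' | python3 -m pendant
echo '[[0, 0, -0.0279, 0, 0, 0, 0.05], [0, 0, -0.0279, 0, 0, 0, 0.05], [0, 0, -0.0279, 0, 0, 0, 0.05], [0, 0, -0.0279, 0, 0, 0, 0.05], [0, 0, -0.0279, 0, 0, 0, 0.05]]' | python3 -m pendant >/dev/null
echo '[[0, 0, -0.0279, 0, 0, 0.0333, 0.05], [0, 0, -0.0279, 0, 0, 0.0333, 0.05], [0, 0, -0.0277, 0, 0, 0.025, 0.05], [0, 0, 0, 0, 0, 0, 0.05], [0, 0, 0, 0, 0, 0, 0.05]]' | python3 -m pendant
python3 -c "
from h import *
delta([.5392,.0162,.004],34.25)"
```

```text
t: 14.05
eef_pos: [0.5405, 0.0207, 0.1539]
ee_rot: [-2.906, -1.194, -0.001]
force: [-0.9, -0.6, -0.6]
finger_gap: 0.0506
grasp_force: 0.0
t: 15.3
eef_pos: [0.539, 0.0157, 0.1]
ee_rot: [1.475, 2.773, 0.0]
force: [-0.0, 0.5, 0.6]
finger_gap: 0.05
grasp_force: 0.0
t 15.3 p [0.539  0.0157 0.1   ] yang 33.97 zax [ 6.e-04 -1.e-04 -1.e+00] gap 0.05 F [-0.   0.5  0.6]
rotvec [ 0.0005  0.0004 -0.0049] shift now-axes [0.0004 0.0004 0.096 ] shift target-axes [0.0003 0.0005 0.096 ]
```

Converted, 0.025 m / 0.6 = 0.0417, 0.02 m / 0.6 = 0.0333, -0.0049 rad / 6.2832 = -0.0008.

```bash
echo '[[0.0001, 0.0001, -0.0008, 0.0005, 0.0008, 0.0333, 0.05], [0, 0, 0, 0, 0, 0.0417, 0.05], [0, 0, 0, 0, 0, 0.0417, 0.05], [0, 0, 0, 0, 0, 0.0283, 0.05], [0, 0, 0, 0, 0, 0.01, 0.05]]' | python3 -m pendant
echo '[[0, 0, 0, 0, 0, 0.005, 0.05], [0, 0, 0, 0, 0, 0, 0.05], [0, 0, 0, 0, 0, 0, 0.05]]' | python3 -m pendant
python3 - <<'E'
from h import *
from plant import ctrl
delta([.5392,.0162,.004],34.25)
c=ctrl.read_camera("side"); cv2.imwrite("pics/g7.png",cv2.resize(c["image"][140:230,240:350],(733,600),interpolation=cv2.INTER_CUBIC)[:,:,::-1])
E
```

```text
t: 15.92
eef_pos: [0.5385, 0.0159, 0.0062]
ee_rot: [-1.466, -2.778, 0.001]
force: [-0.0, -0.0, -0.4]
finger_gap: 0.0497
grasp_force: 0.0
t: 16.3
eef_pos: [0.539, 0.0158, 0.0042]
ee_rot: [1.465, 2.779, 0.0]
force: [-0.2, -0.6, 0.2]
finger_gap: 0.0499
grasp_force: 0.0
t 16.3 p [0.539  0.0158 0.0042] yang 34.4 zax [ 4.e-04 -0.e+00 -1.e+00] gap 0.0499 F [-0.2 -0.6  0.2]
rotvec [0.0003 0.0003 0.0026] shift now-axes [0.0002 0.0004 0.0002] shift target-axes [0.0002 0.0004 0.0002]
```

View pics/g7.png

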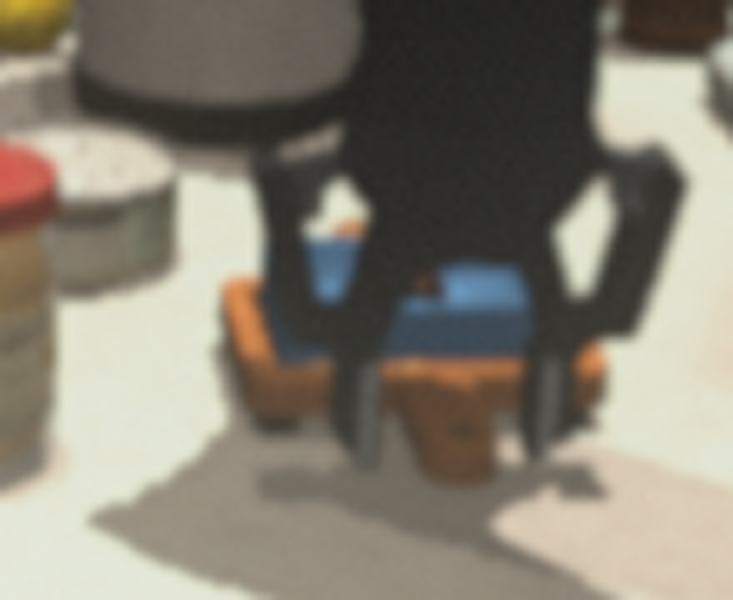

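Both fingers straddle the handle evenly (pads at 378 and 528, handle 403–495). Close gently, then firm up.

Converted, 0.0026 rad / 6.2832 = 0.0004.

```bash
echo '[[0, 0, 0.0004, 0, 0, 0, 0.042], [0, 0, 0, 0, 0, 0, 0.036], [0, 0, 0, 0, 0, 0, 0.031], [0, 0, 0, 0, 0, 0, 0.028], [0, 0, 0, 0, 0, 0, 0.026]]' | python3 -m pendant 20
echo '[[0, 0, 0, 0, 0, 0, 0.024], [0, 0, 0, 0, 0, 0, 0.02]]' | python3 -m pendant 40
echo '[[0, 0, 0, 0, 0, 0, 0.02], [0, 0, 0, 0, 0, 0, 0.02]]' | python3 -m pendant 75
echo '[[0, 0, 0, 0, 0, 0, 0.02], [0, 0, 0, 0, 0, 0, 0.02]]' | python3 -m pendant 110
python3 -c "
from h import *
delta([.5392,.0162,.004],34.25)"
```

```text
t: 16.98
eef_pos: [0.5386, 0.0158, 0.0036]
ee_rot: [-1.468, -2.777, 0.001]
force: [-0.2, -0.2, -1.1]
finger_gap: 0.0261
grasp_force: 0.6
t: 17.23
eef_pos: [0.5386, 0.0158, 0.0037]
ee_rot: [-1.469, -2.777, 0.001]
force: [-0.7, -0.1, -0.2]
finger_gap: 0.0255
grasp_force: 39.6
t: 17.48
eef_pos: [0.5386, 0.0158, 0.0037]
ee_rot: [-1.468, -2.777, 0.0]
force: [-0.5, 0.5, 2.6]
finger_gap: 0.0245
grasp_force: 75.8
t: 17.73
eef_pos: [0.5386, 0.0158, 0.0038]
ee_rot: [-1.468, -2.777, 0.0]
force: [-0.9, 0.8, 4.2]
finger_gap: 0.0237
grasp_force: 107.7
t 17.73 p [0.5386 0.0158 0.0038] yang 34.26 zax [-5.e-04 -0.e+00 -1.e+00] gap 0.0237 F [-0.9  0.8  4.2]
rotvec [-0.0005 -0.0003  0.0001] shift now-axes [-0.      0.0007 -0.0002] shift target-axes [-0.      0.0007 -0.0002]
```

Converted, -0.005 m / 0.6 = -0.0083, -0.004 m / 0.6 = -0.0067.

```bash
cat > tilt.py <<'E'
from h import *
from plant import ctrl
DC=[np.vstack([box(-.032,.032,-.05,.05,.02,.044)])]
def look(tag):
    out=[]
    p,R,o=pose()
    for n in("side","top"):
        c=ctrl.read_camera(n); h=cv2.cvtColor(c["image"],cv2.COLOR_RGB2HSV)
        m=(cv2.inRange(h,(2,90,35),(24,255,255))|cv2.inRange(h,(92,60,20),(130,255,255))); vis=(c["image"].max(2)>62)|(m>0)
        # carrier frame: x axis = tool x direction, grip point 72mm on +x, 16 mm up
        X=R[:,0]; Zc=-R[:,2]; Yc=np.cross(Zc,X); B=np.c_[X,Yc,Zc]
        def f(q):
            Rq=B@Ro.from_euler('xyz',[q[1],q[0],q[2]]).as_matrix(); g=p+Zc*(.012+q[5])+X*q[3]+Yc*q[4]
            return lambda P:(P-[.072,0,.016])@Rq.T+g
        s0=sil(c,CARR+DC,f([0]*6)); roi=cv2.dilate((s0>0).astype(np.uint8),np.ones((15,15)))>0
        out.append((c,cv2.GaussianBlur((m>0)*1.,(0,0),1),vis&roi,f))
    def cost(q):
        e=0
        for c,m,w,f in out: e+=((cv2.GaussianBlur(sil(c,CARR+DC,f(q)),(0,0),1)-m)**2)[w].sum()/ (m*w).sum()
        return e+ (np.array(q[3:])**2).sum()*1e2
    S=np.array([.04,.04,.04,.003,.003,.003]); r=minimize(lambda u:cost(u*S),np.zeros(6),method="Powell",options=dict(xtol=.02,ftol=1e-4))
    q=r.x*S; print(tag,"pitch roll yaw deg",np.degrees(q[:3]).round(2),"shift mm",(q[3:]*1e3).round(1),"cost",round(r.fun,3),"px",[int(w.sum()) for _,_,w,_ in out])
E
python3 -c "
from tilt import *
look('before')"
echo '[[0, 0, 0, 0, 0, -0.0017, 0.02], [0, 0, 0, 0, 0, -0.0033, 0.02], [0, 0, 0, 0, 0, -0.0067, 0.02], [0, 0, 0, 0, 0, -0.0083, 0.02], [0, 0, 0, 0, 0, -0.0083, 0.02]]' | python3 -m pendant
echo '[[0, 0, 0, 0, 0, -0.0067, 0.02], [0, 0, 0, 0, 0, -0.0033, 0.02], [0, 0, 0, 0, 0, 0, 0.02], [0, 0, 0, 0, 0, 0, 0.02]]' | python3 -m pendant
python3 -c "
from tilt import *
look('after'); delta([.5392,.0162,.025],34.25)
o=ctrl.get_obs(); print(o['moment'],o['force'],o['grasp_force'])"
```

```text
before pitch roll yaw deg [-5.98 -3.76 -0.15] shift mm [-2.4 -0.3  3. ] cost 1.174 px [2577, 3553]
t: 18.45
eef_pos: [0.5385, 0.0158, 0.021]
ee_rot: [-1.468, -2.777, 0.001]
force: [0.0, 0.3, -2.9]
finger_gap: 0.0239
grasp_force: 108.4
t: 18.95
eef_pos: [0.5384, 0.0158, 0.0265]
ee_rot: [-1.468, -2.777, 0.001]
force: [0.6, -0.2, -3.1]
finger_gap: 0.0239
grasp_force: 108.4
after pitch roll yaw deg [-6.38 -2.7  -0.83] shift mm [-1.4 -2.7  4.8] cost 1.39 px [2550, 3934]
t 19.05 p [0.5384 0.0157 0.0265] yang 34.26 zax [-9.e-04 -2.e-04 -1.e+00] gap 0.024 F [-0.5 -0.6 -3. ]
rotvec [-0.0009 -0.0004  0.0001] shift now-axes [-0.0001  0.0009  0.0015] shift target-axes [-0.0001  0.0009  0.0015]
[ 0.25925687  0.07703113 -0.05076796] [-0.50791851 -0.60841717 -3.02894085] 108.44139240682125
```

The carrier is fully off the table (3.0 N), and the force and moment agree with the load. My silhouette tilt fit is biased, since it read −6° even on the table, so I'll measure tilt by tracking model corners between the earlier resting picture and now.

```bash
cat > lk.py <<'E'
from h import *
from plant import ctrl
from scipy.optimize import least_squares
M=np.array([[sx*.032,sy*.05,.044] for sx in(-1,1) for sy in(-1,1)]+[[sx*.044,sy*.062,.024] for sx in(-1,1) for sy in(-1,1)]+[[-.044,sy*.062,.008] for sy in(-1,1)]+[[.044,sy*.062,.008] for sy in(-1,1)]+[[-.095,0,.024],[-.099,0,.016]])
def run():
    p,R,o=pose(); X=R[:,0]; Zc=-R[:,2]; B=np.c_[X,np.cross(Zc,X),Zc]
    f0=T(.57972,-.04334,2.1685)
    g0=np.array([.5386,.0158,.0037+.0123])
    L0=(g0-[.57972,-.04334,0])@Ro.from_euler('z',2.1685).as_matrix()   # grip in carrier frame
    g=p+Zc*.0123
    f=lambda q:(lambda P:(P-L0)@(B@Ro.from_euler('xyz',q[:3]).as_matrix()).T+g+q[3:])
    rows=[]
    for n in("side","top"):
        c=ctrl.read_camera(n); c0=dict(np.load(n+"3.npz")); ga,gb=[cv2.cvtColor(k["image"],cv2.COLOR_RGB2GRAY) for k in(c0,c)]
        a=proj(c0,f0(M)).astype(np.float32); b=proj(c,f(np.zeros(6))(M)).astype(np.float32)
        w,st,er=cv2.calcOpticalFlowPyrLK(ga,gb,a[:,None],b[:,None].copy(),winSize=(11,11),maxLevel=0,flags=cv2.OPTFLOW_USE_INITIAL_FLOW)
        d=(w[:,0]-b); 
        for i in range(len(M)):
            if st[i,0] and er[i,0]<9 and np.hypot(*d[i])<5: rows.append((c,i,w[i,0])); print(n,i,d[i].round(2),er[i,0].round(1))
    def res(q): return np.concatenate([(proj(c,f(q)(M[i:i+1]))[0]-w) for c,i,w in rows]+[np.array(q[3:])/.002*.5])
    r=least_squares(res,np.zeros(6),loss="soft_l1",f_scale=.4); print("roll pitch yaw",np.degrees(r.x[:3]).round(2),"shift mm",(r.x[3:]*1e3).round(1),"n",len(rows),"sig deg",np.degrees(np.sqrt(np.diag(np.linalg.inv(r.jac.T@r.jac)))[:3]*.3).round(2))
E
python3 -c "
from lk import *
run()"
```

```text
side 4 [-0.3   0.48] 4.7
top 0 [-0.28  0.51] 3.7
top 4 [-0.71  0.43] 4.8
top 8 [-1.11  0.21] 5.4
top 12 [-0.45  0.23] 5.1
top 13 [-0.44  0.23] 4.9
roll pitch yaw [-0.71 -0.61  0.36] shift mm [-1.   0.6 -0.2] n 6 sig deg [1.17 0.77 0.39]
```

Tilt is within about 1° of level. Now the smooth lift to about 17 cm.

Converted, -0.018 m / 0.6 = -0.03, -0.015 m / 0.6 = -0.025.

```bash
echo '[[0, 0, 0, 0, 0, -0.005, 0.02], [0, 0, 0, 0, 0, -0.0117, 0.02], [0, 0, 0, 0, 0, -0.0183, 0.02], [0, 0, 0, 0, 0, -0.025, 0.02], [0, 0, 0, 0, 0, -0.03, 0.02]]' | python3 -m pendant 115
echo '[[0, 0, 0, 0, 0, -0.03, 0.02], [0, 0, 0, 0, 0, -0.03, 0.02], [0, 0, 0, 0, 0, -0.03, 0.02], [0, 0, 0, 0, 0, -0.025, 0.02], [0, 0, 0, 0, 0, -0.02, 0.02]]' | python3 -m pendant
echo '[[0, 0, 0, 0, 0, -0.0133, 0.02], [0, 0, 0, 0, 0, -0.0083, 0.02], [0, 0, 0, 0, 0, -0.0033, 0.02], [0, 0, 0, 0, 0, 0, 0.02], [0, 0, 0, 0, 0, 0, 0.02]]' | python3 -m pendant
python3 -c "
from lk import *
run()
delta([.426,.378,.175],120.03)"
```

```text
t: 19.77
eef_pos: [0.5386, 0.0158, 0.082]
ee_rot: [-1.469, -2.777, 0.0]
force: [0.8, -0.3, -2.6]
finger_gap: 0.024
grasp_force: 113.6
t: 20.4
eef_pos: [0.5387, 0.0158, 0.1626]
ee_rot: [-1.468, -2.777, 0.0]
force: [-0.4, -0.5, -4.4]
finger_gap: 0.0236
grasp_force: 113.6
t: 21.02
eef_pos: [0.5384, 0.0158, 0.1763]
ee_rot: [-1.468, -2.776, 0.001]
force: [-0.3, -0.4, -3.3]
finger_gap: 0.0233
grasp_force: 113.6
top 0 [-0.49 -0.02] 4.1
top 4 [-0.17  0.75] 6.4
top 8 [0.31 0.44] 5.0
top 12 [-0.41  0.13] 5.1
top 13 [-0.39  0.12] 5.5
roll pitch yaw [ 1.75 -0.53  0.05] shift mm [-0.4 -0.1 -0.3] n 5 sig deg [1.24 0.87 0.34]
t 21.12 p [0.5384 0.0158 0.1763] yang 34.26 zax [-1.2e-03 -2.0e-04 -1.0e+00] gap 0.0235 F [-0.  -0.6 -2.9]
rotvec [-6.000e-04 -1.300e-03 -1.497e+00] shift now-axes [0.3627 0.111  0.0014] shift target-axes [-0.0839  0.3699  0.0013]
```

Converted, -0.12 rad / 6.2832 = -0.0191.

```bash
echo '[[0, 0, -0.0032, 0, 0, 0, 0.02], [0, 0, -0.008, 0, 0, 0, 0.02], [0, 0, -0.0127, 0, 0, 0, 0.02], [0, 0, -0.0159, 0, 0, 0, 0.02], [0, 0, -0.0191, 0, 0, 0, 0.02]]' | python3 -m pendant
echo '[[0, 0, -0.0199, 0, 0, 0, 0.02], [0, 0, -0.0199, 0, 0, 0, 0.02], [0, 0, -0.0199, 0, 0, 0, 0.02], [0, 0, -0.0199, 0, 0, 0, 0.02], [0, 0, -0.0199, 0, 0, 0, 0.02]]' | python3 -m pendant
echo '[[0, 0, -0.0199, 0, 0, 0, 0.02], [0, 0, -0.0191, 0, 0, 0, 0.02], [0, 0, -0.0159, 0, 0, 0, 0.02], [0, 0, -0.0127, 0, 0, 0, 0.02], [0, 0, -0.008, 0, 0, 0, 0.02]]' | python3 -m pendant
echo '[[0, 0, -0.004, 0, 0, 0, 0.02], [0, 0, -0.0003, 0, 0, 0, 0.02], [0, 0, 0, 0, 0, 0, 0.02], [0, 0, 0, 0, 0, 0, 0.02]]' | python3 -m pendant
python3 -c "
from h import *
delta([.426,.378,.175],120.03)"
```

```text
t: 21.75
eef_pos: [0.5385, 0.0157, 0.1765]
ee_rot: [-0.926, -3.001, 0.001]
force: [-0.6, -0.3, -3.6]
finger_gap: 0.0235
grasp_force: 113.6
t: 22.38
eef_pos: [0.5385, 0.0156, 0.1765]
ee_rot: [0.042, -3.14, 0.001]
force: [-0.9, -0.4, -3.3]
finger_gap: 0.0234
grasp_force: 113.6
t: 23.0
eef_pos: [0.5385, 0.0154, 0.1765]
ee_rot: [0.777, -3.043, 0.0]
force: [-0.0, -0.6, -2.8]
finger_gap: 0.024
grasp_force: 113.6
t: 23.5
eef_pos: [0.5386, 0.0158, 0.1766]
ee_rot: [0.813, -3.034, 0.0]
force: [0.5, 0.4, -3.0]
finger_gap: 0.0236
grasp_force: 113.6
t 23.5 p [0.5386 0.0158 0.1766] yang 120.02 zax [-6.e-04 -3.e-04 -1.e+00] gap 0.0236 F [ 0.5  0.4 -3. ]
rotvec [ 0.0001 -0.0007 -0.0002] shift now-axes [-0.0837  0.37    0.0016] shift target-axes [-0.0838  0.37    0.0016]
```

Converted, 0.0215 m / 0.6 = 0.0358, 0.0176 m / 0.6 = 0.0293.

```bash
echo '[[0, 0, 0, -0.0012, 0.0048, 0, 0.02], [0, 0, 0, -0.003, 0.013, 0, 0.02], [0, 0, 0, -0.0048, 0.0212, 0, 0.02], [0, 0, 0, -0.0067, 0.0293, 0, 0.02], [0, 0, 0, -0.0082, 0.0358, 0, 0.02]]' | python3 -m pendant
echo '[[0, 0, 0, -0.0095, 0.0423, 0, 0.02], [0, 0, 0, -0.0103, 0.0455, 0, 0.02], [0, 0, 0, -0.0103, 0.0455, 0, 0.02], [0, 0, 0, -0.0103, 0.0455, 0, 0.02], [0, 0, 0, -0.0103, 0.0455, 0, 0.02]]' | python3 -m pendant
echo '[[0, 0, 0, -0.0103, 0.0455, 0, 0.02], [0, 0, 0, -0.0103, 0.0455, 0, 0.02], [0, 0, 0, -0.0103, 0.0455, 0, 0.02], [0, 0, 0, -0.0095, 0.0423, 0, 0.02], [0, 0, 0, -0.0082, 0.0358, 0, 0.02]]' | python3 -m pendant
echo '[[0, 0, 0, -0.0067, 0.0293, 0, 0.02], [0, 0, 0, -0.0048, 0.0212, 0, 0.02], [0, 0, 0, -0.003, 0.013, 0, 0.02], [0, 0, 0, -0.0012, 0.0048, 0, 0.02], [0, 0, 0, 0, 0.0025, 0, 0.02]]' | python3 -m pendant
echo '[[0, 0, 0, 0, 0, 0, 0.02], [0, 0, 0, 0, 0, 0, 0.02], [0, 0, 0, 0, 0, 0, 0.02], [0, 0, 0, 0, 0, 0, 0.02]]' | python3 -m pendant >/dev/null
python3 - <<'E'
from h import *
from plant import ctrl
delta([.426,.378,.175],120.03)
p,R,o=pose(); A=[]
mid=p-R[:,0]*.072; mid[2]=p[2]-.0037
for n in("top","side"):
    c=ctrl.read_camera(n); np.savez(n+"4.npz",**c); i=c["image"]
    h=cv2.cvtColor(i,cv2.COLOR_RGB2HSV)
    f=T(mid[0],mid[1],np.radians(30.03),mid[2]); roi=cv2.dilate((sil(c,CARR,f)>0).astype(np.uint8),np.ones((9,9)))
    for k,lo,hi in(("orange",(2,90,35),(24,255,255)),("blue",(92,60,20),(130,255,255))):
        m=cv2.inRange(h,lo,hi)*roi; v,u=np.nonzero(m); print(n,k,len(u),(u.min(),u.max(),v.min(),v.max(),u.mean().round(1),v.mean().round(1)) if len(u) else"")
    print(n,"pred centre ball",proj(c,[mid+[0,0,.0335]]).round(1),"tip",proj(c,f(np.array([[.099,0,.016]]))).round(1),"dish corners",proj(c,f(box(-.032,.032,-.05,.05,.044,.044)[::2])).round(0).tolist())
    u,v=proj(c,[mid+[0,0,.0335]])[0].round().astype(int); b=i.max(2)[v-14:v+15,u-14:u+15].astype(int); sat=h[v-14:v+15,u-14:u+15,0]
    print("\n".join("".join("%4d"%x for x in r) for r in b[::2,::2]))
E
```

```text
t: 24.12
eef_pos: [0.5192, 0.0787, 0.1767]
ee_rot: [0.814, -3.034, -0.0]
force: [-0.1, 0.8, -3.6]
finger_gap: 0.0236
grasp_force: 113.6
t: 24.75
eef_pos: [0.4776, 0.211, 0.1767]
ee_rot: [0.816, -3.033, -0.001]
force: [0.3, 0.6, -2.5]
finger_gap: 0.0235
grasp_force: 113.6
t: 25.38
eef_pos: [0.4379, 0.3373, 0.1767]
ee_rot: [0.817, -3.033, -0.001]
force: [0.4, 0.0, -2.8]
finger_gap: 0.0238
grasp_force: 113.6
t: 26.0
eef_pos: [0.4268, 0.3759, 0.1766]
ee_rot: [0.812, -3.034, 0.001]
force: [0.0, 1.2, -3.0]
finger_gap: 0.0239
grasp_force: 113.6
t 26.5 p [0.4265 0.3764 0.1766] yang 120.02 zax [-7.e-04 -2.e-04 -1.e+00] gap 0.0237 F [-0.3  0.4 -3.5]
rotvec [ 0.0002 -0.0007 -0.0001] shift now-axes [-0.0004  0.0017  0.0016] shift target-axes [-0.0004  0.0017  0.0016]
top orange 1472 (np.int64(57), np.int64(130), np.int64(200), np.int64(292), np.float64(91.1), np.float64(232.4))
top blue 1711 (np.int64(61), np.int64(120), np.int64(224), np.int64(289), np.float64(89.8), np.float64(251.0))
top pred centre ball [[ 90.9 248.8]] tip [[ 69.3 206.2]] dish corners [[120.0, 250.0], [74.0, 277.0], [103.0, 
[... 1518 characters left out ...]
3  65 103 163 204 206 195 190
 193 197 180 106  61  62  69  68  61  60  75 162 197 191 184
 191 191 130  61  62  63  66  66  63  62  70 102 174 162 138
 183 177  88  68  66  64  69  70  69  72  67  61 118 124 117
 171 167  70  70  69  66  69  75  66  62  59  57  98 120 111
 124 131  60  58  61  60  61  60  59  58  59  61 103 113 108
 107 105  68  58  60  57  60  60  63  60  64  65 105 109 108
 107 109  93  64  65  71  77  66  66  60  59  75 105 108 108
 118 110 100  75  60  60  63  58  58  59  65  81  97 108 107
 163 126 107 102  91  84  86  86  86  92  99 103 109 111 108
 134 114 105 106 104 105 106 106 106 107 108 106 108 108 107
  91  91  91  91  92  91  92  93  93  92  92  91  91  90  91
```

The ball sits at the predicted dish centre in both views. A last numerical check of the carrier's yaw and tilt against the edge.

```bash
python3 - <<'E'
from h import *
p,R,o=pose(); t=dict(np.load("top4.npz")); s=dict(np.load("side4.npz"))
mid=p-R[:,0]*.072; z=p[2]-.0037
h=cv2.cvtColor(t["image"],cv2.COLOR_RGB2HSV)
f0=[mid[0],mid[1],np.radians(30.03)]
m=cv2.inRange(h,(5,120,85),(24,255,255))|cv2.inRange(h,(95,70,20),(130,255,255))
roi=cv2.dilate((sil(t,CARR,T(*f0,z))>0).astype(np.uint8),np.ones((9,9)))
m=cv2.morphologyEx(m*roi,cv2.MORPH_CLOSE,np.ones((3,3))); cs,_=cv2.findContours(m,0,1); m=cv2.drawContours(m*0,[max(cs,key=cv2.contourArea)],-1,1,-1).astype(float)
vis=(roi>0)&((t["image"].max(2)>55)|(m>0))
P=CARR+[box(-.032,.032,-.05,.05,.02,.044)]
def cost(q): return ((cv2.GaussianBlur(sil(t,P,T(*q,z)),(0,0),1)-cv2.GaussianBlur(m,(0,0),1))**2)[vis].sum()/m.sum()
x0=np.array(f0); r=minimize(cost,x0,method="Nelder-Mead",options=dict(initial_simplex=[x0,x0+[.008,0,0],x0+[0,.008,0],x0+[0,0,.08]],xatol=1e-4,fatol=1e-5))
print("model",np.round(f0,4),"fit",r.x.round(4),np.degrees(r.x[2]).round(2),r.fun,cost(x0),m.sum(),sil(t,P,T(*x0,z)).sum())
# pitch: side view joint fit of height of dish via blue bbox corners vs tilt
b=cv2.inRange(cv2.cvtColor(s["image"],cv2.COLOR_RGB2HSV),(92,60,20),(130,255,255)); b[:, :185]=0; b[:,262:]=0; b[:160]=0; b[230:]=0
hull=cv2.convexHull(cv2.findNonZero(b))[:,0]; bm=cv2.fillConvexPoly(b*0,hull,1).astype(float)
D=[box(-.032,.032,-.05,.05,.024,.044)]
def tilt(q):
    B=Ro.from_euler('z',np.radians(30.03)).as_matrix()@Ro.from_euler('xy',q[:2]).as_matrix(); g=np.array([mid[0],mid[1],z+q[2]])
    return lambda X:X@B.T+g
def c2(q): return ((cv2.GaussianBlur(sil(s,D,tilt(q)),(0,0),1)-cv2.GaussianBlur(bm,(0,0),1))**2).sum()/bm.sum()
for a in(-4,-2,0,2,4): print(a,"roll",round(min(c2([np.radians(a),0,d]) for d in np.linspace(-.006,.006,13)),4),"pitch",round(min(c2([0,np.radians(a),d]) for d in np.linspace(-.006,.006,13)),4))
E
```

```text
model [0.4888 0.4125 0.5241] fit [0.4875 0.4147 0.5173] 29.64 0.10210585728441819 0.11282170828362757 2876.0 3846.505882352941
-4 roll 0.2272 pitch 0.1693
-2 roll 0.1775 pitch 0.1416
0 roll 0.1285 pitch 0.1285
2 roll 0.0998 pitch 0.1288
4 roll 0.0948 pitch 0.146
```

```bash
echo '[[0, 0, 0, 0, 0, 0, 0.02], [0, 0, 0, 0, 0, 0, 0.02], [0, 0, 0, 0, 0, 0, 0.02], [0, 0, 0, 0, 0, 0, 0.02]]' | python3 -m pendant && python3 -c "
from plant import ctrl
print(ctrl.sign_off())"
```

```text
t: 27.1
eef_pos: [0.4264, 0.3765, 0.1766]
ee_rot: [0.814, -3.034, -0.0]
force: [0.2, 1.1, -3.7]
finger_gap: 0.0234
grasp_force: 113.6
the job is handed in; nothing more can be done
None
```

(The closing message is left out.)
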